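# Archive the slide cases in one square column

## Robot

A 6-joint arm with a two-finger parallel gripper is mounted at the origin on the work surface. World frame = base frame: x ahead of the robot, y to its left, z up, the work surface at z = 0. Lengths are in m, angles in rad, forces in N, time in s.
With the tool pointing down it reaches from about 0.35 to 0.875 m from the base axis. Payload 4.2 kg.
Tool frame: the origin (TCP) lies between the finger pads; the fingertips stand 25 mm ahead of it and the grasp point (between the pads) lies 6 mm ahead of it; z points along the fingers, y is the line along which they close (so a half turn about z gives the same grasp; the last joint's range is limited). The gripper opens to 87 mm and grips with 3 to 60 N. Pads are 19 mm wide; open, the fingers measure 117 mm over their backs; the gripper's body (75 mm by 190 mm) begins 51 mm behind the grasp point.
Start: joints at [-0.94, 0.385, 0.008, 0, -1.194, -0.259], TCP at [0.227, -0.582, 0.248] pointing down, gripper open.
Joint ranges: [-3.14, 3.14], [-1.21, 2.06], [-1.07, 1.41], [-3.16, 2.05], [-2.99, -0.16], [-3.1, 3.1]. Speed limits (rad/s): [2.79, 2.79, 3.14, 3.14, 3.14, 3.14].

## Interface

Orientations are given as a unit quaternion [w, x, y, z].
In Python, from workcell import state, capture, camera_params, finish_job gives the robot as it stands.
- The arm moves only by the shell command python3 -m inch 'ROWS' [FORCE]. ROWS is JSON, a list of rows, each a list of 3 entries, a list of its own where there are three numbers: the shift along the tool's x, y, z in m, then the turn, a rotation vector about the tool's x, y, z in degrees, then the finger opening in m, from 0 to 0.087. In form: [[[tx, ty, tz], [rx, ry, rz], fingers], ...]. A call has 1 to 10 rows; each row shifts and turns the commanded pose from where the row before left it, along the tool's axes as they then stand; what a row does not reach is not made up. A row lasts 1/8 s, in which the tool goes at most 62.5 mm and 10.7 degrees, less where a joint would pass 70% of its speed; a pose out of reach is approached as far as the arm can. A call is refused whole if a number of a shift passes 0.0625 or a number of a turn 10.7, either way. A call with a gripper value outside its range is refused whole. The fingers move at their own pace and stop on an object; FORCE is the grip in N (left out, the last holds). Time passes only in rows, so rows that do not move let the fingers close. It gives the time, the measured TCP pose, the force, the opening and the grip force at its end, in the units of the state.
- state(): the state, without advancing time (a new reading comes with each control period).
- capture(name): name is "scene" or "top" or "wrist"; returns (picture, depth): 420x560x3 uint8, red, green, blue; 420x560 float32, m along the optical axis (not along the pixel's ray), 0 where there is no reading.
- camera_params(name): a dict with "fx", "fy", "cx", "cy" (pixels), "dist" ([k1, k2, p1, p2, k3] as OpenCV has them; the pictures are not rectified), "R" (3x3) and "t" (3): a world point X has camera coordinates R X + t; the wrist camera has in their place "tool_from_camera" (4x4, takes a point from camera to tool coordinates, whose origin is the TCP and whose axes are the flange's). Camera axes: x right, y down, z forward; pixel columns grow to the right and rows downward; lengths in m; the calibration is good to about 2 mm. A picture is of the moment at which its call begins: read the wrist's pose just before it. camera_params takes no time and is no camera call.
- finish_job(): hands the job in; it is judged then, once.
The state is a dict: "clock": time; "joints": joint angles; "joint_vel": joint speeds; "effort": joint torques, N m; "eef_pos": TCP position; "eef_rot": TCP orientation; "ft_force": force on the tool from outside, world axes, zero at the start; "torque": the same for the moment, N m; "gripper_width": opening from 0.0 (shut) to 1.0 (fully open); "finger_force": force on a finger pad.
Only numpy, scipy, OpenCV 4.12 (cv2) and the standard library are available. Lean on these libraries where they do the work, as an engineer would, in place of code of your own. Each camera call takes 0.05 s, during which the arm holds its last target. There are 200 camera calls.

## Task

Take the red-capped specimen pot off the lid of the blue slide case and stand it upright in the shallow grey tray. Then build the archive column where the green slide case stands: blue case on the green one, yellow on the blue, red on top, one at a time, each turned the same way as the case below with its edges flush, and set down gently rather than dropped. Keep the pot upright, leave the green case where it is, and do not disturb the pot stand, the amber bottle, the round dish or the steel instrument holder.

Things in the scene. Friction and masses are not known exactly. Their poses are not given: they have to be found in the camera images.
- case_green: Green closed hard plastic slide case, a plain block 96 mm long (own x) by 64 mm wide (own y) by 38 mm high, with a dark lid seam, a small latch plate on one end and a blank paper label on its flat lid; origin at the centre of its underside. It stands on the bench, 0.6 kg, loose, and is the bottom of the column; it stays there.
- case_blue: Blue closed hard plastic slide case, a plain block 96 mm long (own x) by 64 mm wide (own y) by 38 mm high, with a dark lid seam, a small latch plate on one end and a blank paper label on its flat lid; origin at the centre of its underside. 0.18 to 0.37 kg. It lies on the bench with the specimen pot standing on its lid at the start.
- case_yellow: Yellow closed hard plastic slide case, a plain block 96 mm long (own x) by 64 mm wide (own y) by 38 mm high, with a dark lid seam, a small latch plate on one end and a blank paper label on its flat lid; origin at the centre of its underside. 0.17 to 0.34 kg. It lies on the bench at the start.
- case_red: Red closed hard plastic slide case, a plain block 96 mm long (own x) by 64 mm wide (own y) by 38 mm high, with a dark lid seam, a small latch plate on one end and a blank paper label on its flat lid; origin at the centre of its underside. 0.15 to 0.31 kg. It lies on the bench at the start.
- pot: Specimen pot standing by itself on the blue case, 60 g: clear round body 43 mm across and 36 mm high with orange contents, under a red cap 48 mm across and 16 mm high; 52 mm high in all. Origin at the centre of its underside, own z up.
- tray: Shallow square grey tray, fixed to the bench, open on top: 110 by 110 mm outside, 102 by 102 mm inside, walls 14 mm high from the bench, floor 4 mm thick. Origin at the centre of its underside (on the bench), x and y along its sides.
- pot_stand: Pale wooden block 116 mm long (own x) by 58 mm by 18 mm carrying two more red-capped pots, fast to it, 29 mm either side of its middle; 70 mm high in all, loose on the bench. Origin at the centre of its underside. Bystander, to be left alone.
- reagent: Amber glass bottle with a black cap, 42 mm across and 105 mm high, loose. Origin at the centre of its underside. Bystander, to be left alone.
- dish: Round white dish with a green lid, closed, 58 mm across and 28 mm high, loose. Origin at the centre of its underside. Bystander, to be left alone.
- holder: Steel instrument holder, 66 mm across and 75 mm high, with rods standing up out of it to 132 mm above the bench, leaning outwards to at most 30 mm from its axis; loose. Origin at the centre of its underside. Bystander, to be left alone.
Things that resemble listed ones, but are neither listed nor needed, are in the scene too. Of the things that look like the case_yellow, the middle-sized one is meant.

How it is judged:
By the outcome, as a careful person would: the job done as asked, in the order asked, and still so for the second after the job is handed in, with the robot touching nothing.
It also fails if it takes over 72 s, if anything falls off the work surface, if the arm or the gripper's body presses on something with over 40 N, if the wrist force passes 120 N, or if a joint passes its speed limit or range.

## Working session

There is one attempt and no reset: what is moved stays moved. The work goes in short steps, Python scripts to look and compute and a shell command to move; the robot and the scene stay as the last step left them, time stands still between calls to the robot, and variables do not carry over. Pictures are saved under pics/ and viewed, at most 10 in all, crops included, and the job is handed in when it is done.

```bash
mkdir -p pics; ls; python3 - <<'E'
from workcell import *
import cv2,numpy as np
print(state())
for n in("top","scene"):
    p,d=capture(n); cv2.imwrite(f"pics/{n}0.png",cv2.resize(p[:,:,::-1],(784,588))); np.savez(f"{n}0.npz",p=p,d=d)
    print(n,camera_params(n))
print(camera_params("wrist"))
E
```

```text
pics
{'clock': 0.0, 'joints': array([-9.40372402e-01,  3.85549266e-01,  6.65154985e-03, -5.18460198e-04,
       -1.19397957e+00, -2.58630803e-01]), 'joint_vel': array([-0.00060348,  0.0002981 , -0.00168418,  0.00143654,  0.00154843,
       -0.00156507]), 'effort': array([ 1.63758115e-03, -3.90667248e+01,  1.87405550e+01,  4.21969995e+00,
        1.10513822e-02, -1.91849144e-04]), 'eef_pos': array([ 0.22690463, -0.58178152,  0.24647111]), 'eef_rot': array([-2.29912259e-04, -1.84733626e-01,  9.82788048e-01,  1.04297383e-03]), 'ft_force': array([ 0.15595489,  0.54024339, -0.38037367]), 'torque': array([-0.01633346,  0.03019254, -0.0352167 ]), 'finger_force': 0.0, 'gripper_width': 1.0029925009786869}
top {'fx': 538.9301216272074, 'fy': 538.9301216272074, 'cx': 275.86094176334234, 'cy': 204.14399522892822, 'dist': array([0.00169914, 0.        , 0.        , 0.        , 0.        ]), 'R': array([[ 0.00325604, -0.99996018, -0.00830845],
       [-0.99840663, -0.0027827 , -0.05636013],
       [ 0.05633477,  0.00847873, -0.99837593]]), 't': array([-0.05971678,  0.4856965 ,  1.59251319])}
scene 
[... 227 characters left out ...]
.00515318],
       [ 0.74752072, -0.11996449, -0.65331562],
       [-0.6461253 ,  0.09679853, -0.75706813]]), 't': array([-0.00186803, -0.31242455,  1.43019748])}
{'fx': 294.62070796361735, 'fy': 294.62070796361735, 'cx': 277.4881641522374, 'cy': 206.04706883850812, 'dist': array([0.0105323, 0.       , 0.       , 0.       , 0.       ]), 'tool_from_camera': array([[ 1.95385171e-04, -9.65029611e-01, -2.62140823e-01,
         7.16151366e-02],
       [ 9.99999965e-01,  1.41693205e-04,  2.23723363e-04,
        -5.46802606e-04],
       [-1.78756097e-04, -2.62140858e-01,  9.65029605e-01,
        -1.37171281e-01],
       [ 0.00000000e+00,  0.00000000e+00,  0.00000000e+00,
         1.00000000e+00]])}
```

View pics/top0.png

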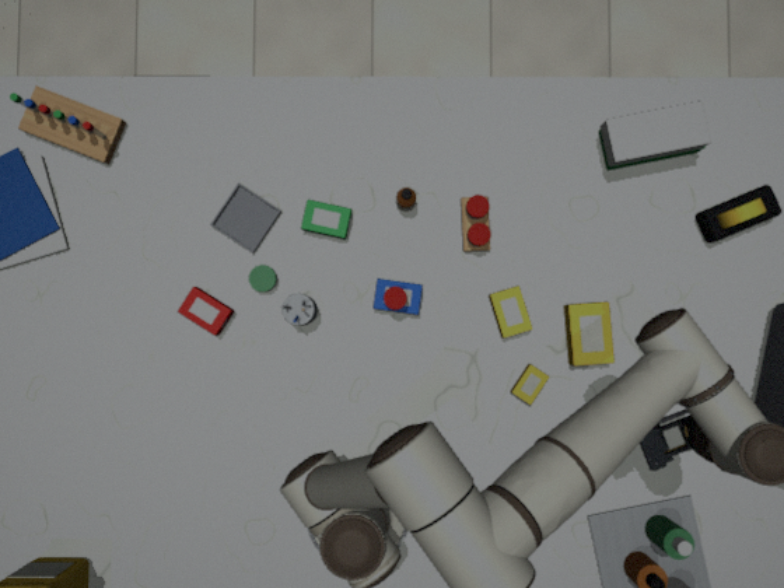

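View pics/scene0.png

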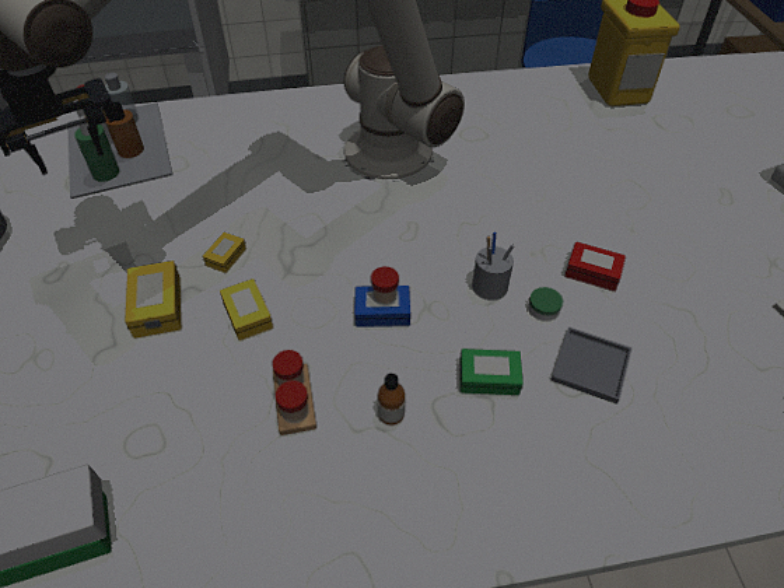

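The yellow candidates in the top view are middle (511,312), large (590,334) and small (530,385). The middle-sized one at (511,312) fits. I'll measure everything now and check it, along with the latch ends, in enlarged crops.

```bash
cat > h.py <<'E'
import cv2,numpy as np
from workcell import *
from scipy.spatial.transform import Rotation as Ro
def ray_plane(uv,K,R,t,z):
    k=np.array([[K['fx'],0,K['cx']],[0,K['fy'],K['cy']],[0,0,1]])
    n=cv2.undistortPoints(np.array(uv,float).reshape(-1,1,2),k,K['dist'])[:,0]
    d=np.c_[n,np.ones(len(n))]@R; c=-R.T@t      # world dirs, centre
    return c+d*((z-c[2])/d[:,2])[:,None]
def pose(n):
    K=camera_params(n)
    if n!="wrist": return K,K['R'],K['t']
    s=state(); q=s['eef_rot']; T=np.eye(4); T[:3,:3]=Ro.from_quat([*q[1:],q[0]]).as_matrix(); T[:3,3]=s['eef_pos']
    M=np.linalg.inv(T@K['tool_from_camera']); return K,M[:3,:3],M[:3,3]
H={'red':[(0,6),(174,180)],'yellow':[(22,34)],'green':[(50,80)],'blue':[(105,125)]}
def mask(p,c,S=110,V=60):
    h=cv2.cvtColor(p,cv2.COLOR_RGB2HSV); m=0
    for a,b in H[c]: m=m|cv2.inRange(h,(a,S,V),(b,255,255))
    return m
def plan(s=None):
    s=s or state(); q=s['eef_rot']; R=Ro.from_quat([*q[1:],q[0]]).as_matrix()
    print('t%.2f'%s['clock'],'tcp',s['eef_pos'].round(4),'x-yaw %.2f'%np.degrees(np.arctan2(R[1,0],R[0,0])),'tilt',R[:2,2].round(4),'F',s['ft_force'].round(1),'w %.4f'%(s['gripper_width']*.087),'ff %.1f'%s['finger_force'])
E
python3 - <<'E'
from h import *
d=np.load('top0.npz');p=d['p'];D=d['d'];K,R,t=pose('top')
for c in H:
    cs,_=cv2.findContours(mask(p,c),cv2.RETR_EXTERNAL,cv2.CHAIN_APPROX_NONE)
    for k in cs:
        if cv2.contourArea(k)<120: continue
        W=ray_plane(k[:,0],K,R,t,.038)[:,:2].astype(np.float32)
        (cx,cy),(w,h),a=cv2.minAreaRect(W)
        if w<h: a+=90
        u=k[:,0].mean(0)
        print(c,u.round(),'xy',round(cx,4),round(cy,4),'size',sorted([round(w,3),round(h,3)]),'long axis',round((a+90)%180-90,1))
kc=[[175,155],[210,200]] 
for n,uv,z in [('tray',[[240/1.4,185/1.4],[281/1.4,212/1.4],[255/1.4,251/1.4],[211/1.4,224/1.4]],.014),('pot cap',[[395/1.4,298/1.4]],.09),('bottle',[[406/1.4,195/1.4]],.105),('holder',[[299/1.4,309/1.4]],.075),('dish',[[263/1.4,278/1.4]],.028)]:
    print(n,ray_plane(uv,K,R,t,z)[:,:2].round(4).tolist(),ray_plane(uv,K,R,t,z)[:,:2].mean(0).round(4))
sp=np.load('scene0.npz')['p'][:,:,::-1]
def cr(im,x,y,w=60,h=50): 
    x,y=int(x/1.4),int(y/1.4); return cv2.resize(im[y-h//2:y+h//2,x-w//2:x+w//2],(260,217),interpolation=cv2.INTER_CUBIC)
tp=p[:,:,::-1]
cv2.imwrite('pics/crops.png',np.vstack([np.hstack([cr(sp,382,300),cr(sp,247,307),cr(sp,595,265)]),np.hstack([cr(sp,490,370),cr(tp,511,312),cr(tp,205,310)])]))
E
```

```text
red [282. 212.] xy 0.46 -0.078 size [0.044, 0.044] long axis 0.2
red [146. 221.] xy 0.4327 0.322 size [0.064, 0.096] long axis 58.5
red [342. 167.] xy 0.5945 -0.2513 size [0.044, 0.047] long axis -0.2
red [341. 147.] xy 0.6523 -0.2485 size [0.044, 0.045] long axis -0.2
yellow [378. 274.] xy 0.2812 -0.3564 size [0.049, 0.07] long axis -33.5
yellow [422. 238.] xy 0.3869 -0.4841 size [0.085, 0.127] long axis 4.6
yellow [365. 222.] xy 0.4315 -0.3172 size [0.066, 0.094] long axis 16.7
yellow [530. 152.] xy 0.6404 -0.8059 size [0.034, 0.095] long axis -66.7
green [233. 156.] xy 0.6262 0.0687 size [0.063, 0.095] long axis 77.9
blue [284. 211.] xy 0.4629 -0.0819 size [0.062, 0.094] long axis 82.0
blue [ 13. 147.] xy 0.6583 0.7404 size [0.139, 0.198] long axis 27.8
tray [[0.7018, 0.2564], [0.6435, 0.1676], [0.5595, 0.2223], [0.6174, 0.3174]] [0.6305 0.2409]
pot cap [[0.4569, -0.0768]] [ 0.4569 -0.0768]
bottle [[0.6645, -0.0984]] [ 0.6645 -0.0984]
holder [[0.4344, 0.1194]] [0.4344 0.1194]
dish [[0.5008, 0.202]] [0.5008 0.202 ]
```

View pics/crops.png

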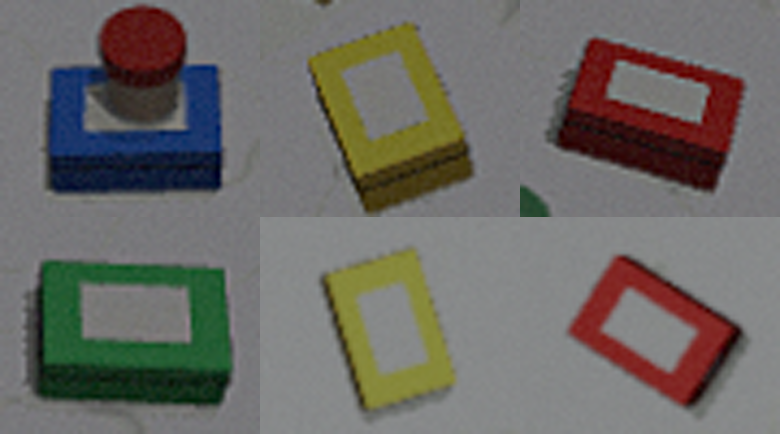

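The crop confirms the middle-sized yellow case. Its front end (facing +x) shows no latch, so the latch is probably on the robot side. I'm moving above the pot.

```bash
cat >> h.py <<'E'
def to(x,y,z,yaw=None):
    s=state(); q=s['eef_rot']; r=Ro.from_quat([*q[1:],q[0]]); R=r.as_matrix(); plan(s)
    d=R.T@(np.array([x,y,z])-s['eef_pos']); print(' shift(tool)',d.round(4),'len %.3f'%np.linalg.norm(d))
    if yaw is not None:
        a=np.radians(yaw); ca,sa=np.cos(a),np.sin(a); G=np.array([[ca,sa,0],[sa,-ca,0],[0,0,-1]])
        print(' turn(deg)',np.degrees((r.inv()*Ro.from_matrix(G)).as_rotvec()).round(2))
E
python3 -c "
from h import *
to(.457,-.077,.25,-98)"
```

```text
t0.10 tcp [ 0.2269 -0.5818  0.2466] x-yaw -158.71 tilt [-0.0008  0.0018] F [ 0.1  0.6 -0.9] w 0.0869 ff 0.0
 shift(tool) [-0.3977  0.3868 -0.0027] len 0.555
 turn(deg) [ 1.000e-01  6.000e-02 -6.071e+01]
```

```bash
python3 -m inch '[[[-0.0398,0.0387,0],[0,0,0],0.087],[[-0.0398,0.0387,0],[0,0,0],0.087],[[-0.0398,0.0387,0],[0,0,0],0.087],[[-0.0398,0.0387,0],[0,0,0],0.087],[[-0.0398,0.0387,0],[0,0,0],0.087],[[-0.0398,0.0387,0],[0,0,0],0.087],[[-0.0398,0.0387,0],[0,0,0],0.087],[[-0.0398,0.0387,0],[0,0,0],0.087],[[-0.0398,0.0387,0],[0,0,0],0.087],[[-0.0398,0.0387,0],[0,0,0],0.087]]' 20 && python3 -m inch '[[[0,0,0],[0,0,-10.1],0.087],[[0,0,0],[0,0,-10.1],0.087],[[0,0,0],[0,0,-10.1],0.087],[[0,0,0],[0,0,-10.1],0.087],[[0,0,0],[0,0,-10.1],0.087],[[0,0,0],[0,0,-10.1],0.087],[[0,0,0],[0,0,0],0.087]]'
python3 - <<'E'
from h import *
plan(); K,R,t=pose('wrist'); p,d=capture('wrist'); np.savez('w1.npz',p=p,d=d,R=R,t=t)
cv2.imwrite('pics/w1.png',cv2.resize(p[:,:,::-1],(784,588)))
E
```

```text
clock: 1.35
eef_pos: [0.4575, -0.0753, 0.2475]
eef_rot: [-0.0, -0.185, 0.983, 0.0]
ft_force: [0.8, -0.3, -0.0]
gripper_width: 1.002
finger_force: 0.0
clock: 2.22
eef_pos: [0.457, -0.0771, 0.2472]
eef_rot: [-0.0, -0.655, 0.756, 0.0]
ft_force: [-0.2, -0.8, -0.3]
gripper_width: 1.004
finger_force: 0.0
t2.23 tcp [ 0.457  -0.0771  0.2472] x-yaw -98.22 tilt [-0.0008  0.0001] F [-0.2 -0.8 -0.3] w 0.0873 ff 0.0
```

View pics/w1.png

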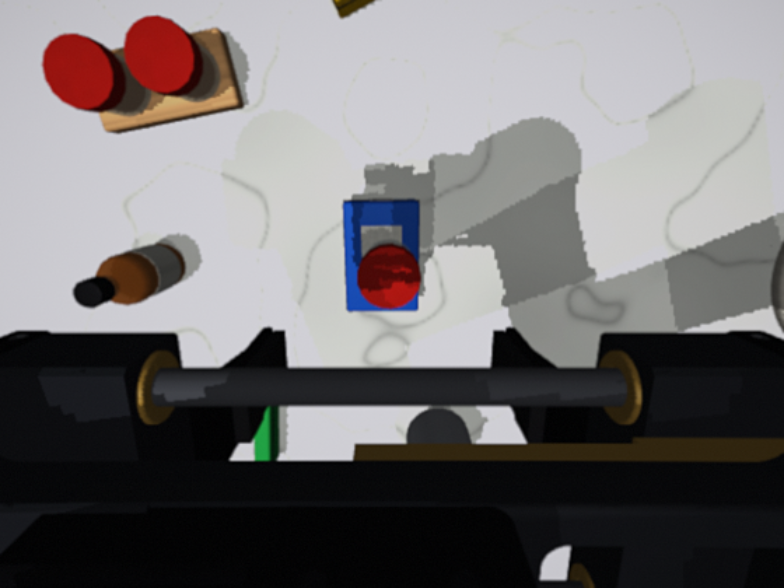

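The wrist view shows the pot cap at (389,276), standing on the blue case (382,255). I'll measure both at their heights.

```bash
cat >> h.py <<'E'
def rects(p,K,R,t,c,z,roi=None,S=110,V=60,mn=400):
    out=[]
    m=cv2.morphologyEx(mask(p,c,S,V),cv2.MORPH_OPEN,np.ones((3,3)))
    for k in cv2.findContours(m,cv2.RETR_EXTERNAL,cv2.CHAIN_APPROX_NONE)[0]:
        if cv2.contourArea(k)<mn: continue
        W=(ray_plane(k[:,0],K,R,t,z)[:,:2]*1000).astype(np.float32); (x,y),(w,h),a=cv2.minAreaRect(W)
        if w<h:a+=90
        print(c,k[:,0].mean(0).round(),'xy',round(x/1000,4),round(y/1000,4),'size mm',sorted([round(w,1),round(h,1)]),'axis',round((a+90)%180-90,2))
E
python3 - <<'E'
from h import *
w=np.load('w1.npz');K=camera_params('wrist')
rects(w['p'],K,w['R'],w['t'],'red',.09,V=40); rects(w['p'],K,w['R'],w['t'],'blue',.038,V=25)
D=w['d'];print('cap depth',D[197,278]); 
d=np.load('top0.npz');K,R,t=pose('top')
rects(d['p'],K,R,t,'red',.09,mn=100)
to(.457,-.077,.088,-98)
E
```

```text
red [278. 197.] xy 0.4569 -0.0788 size mm [44.4, 47.5] axis 82.88
red [56. 51.] xy 0.6344 -0.2403 size mm [43.4, 43.6] axis -21.01
red [114.  39.] xy 0.5807 -0.2425 size mm [43.6, 44.9] axis -24.86
blue [266. 175.] xy 0.4626 -0.0841 size mm [62.0, 94.5] axis 82.34
cap depth 0.30243134
red [282. 212.] xy 0.4579 -0.0778 size mm [42.5, 42.6] axis 0.17
red [146. 221.] xy 0.4315 0.309 size mm [61.9, 92.5] axis 58.48
red [342. 167.] xy 0.5894 -0.2454 size mm [42.7, 43.0] axis -0.16
red [341. 147.] xy 0.6439 -0.2427 size mm [42.7, 43.1] axis -0.15
t2.27 tcp [ 0.457  -0.0771  0.2473] x-yaw -98.28 tilt [-0.0007  0.    ] F [ 0.1  1.4 -0.5] w 0.0868 ff 0.0
 shift(tool) [-1.000e-04 -0.000e+00  1.593e-01] len 0.159
 turn(deg) [ 0.04 -0.   -0.28]
```

```bash
python3 -m inch '[[[0.001,0,0.045],[0,0,0],0.087],[[0,0,0.045],[0,0,0],0.087],[[0,0,0.04],[0,0,0],0.087],[[0,0,0.02],[0,0,0],0.087],[[0,0,0.009],[0,0,0],0.087],[[0,0,0],[0,0,0],0.04],[[0,0,0],[0,0,0],0.04],[[0,0,0],[0,0,0],0.04],[[0,0,0],[0,0,0],0.04],[[0,0,0],[0,0,0],0.04]]' 10
```

```text
clock: 3.52
eef_pos: [0.4573, -0.0781, 0.0889]
eef_rot: [0.0, -0.655, 0.755, -0.0]
ft_force: [-1.4, 0.3, 1.1]
gripper_width: 0.544
finger_force: 10.0
```

```bash
python3 -m inch '[[[0,0,-0.01],[0,0,0],0.04],[[0,0,-0.03],[0,0,0],0.04],[[0,0,-0.04],[0,0,0],0.04],[[0,0,0],[0,0,0],0.04]]'; python3 -c "
from h import *
to(.6305,.241,.169,-98)"
```

```text
clock: 4.03
eef_pos: [0.4593, -0.0779, 0.1721]
eef_rot: [0.003, -0.656, 0.755, -0.002]
ft_force: [0.8, 0.3, -1.9]
gripper_width: 0.549
finger_force: 10.0
t4.03 tcp [ 0.4593 -0.0779  0.1721] x-yaw -98.06 tilt [0.0082 0.0007] F [ 0.8  0.3 -1.9] w 0.0478 ff 10.0
 shift(tool) [-0.3398 -0.1247  0.0048] len 0.362
 turn(deg) [-0.46  0.11 -0.06]
```

```bash
python3 -m inch '[[[-0.02,-0.008,0],[0,0,0],0.04],[[-0.04,-0.015,0],[0,0,0],0.04],[[-0.045,-0.016,0],[0,0,0],0.04],[[-0.045,-0.017,0],[0,0,0],0.04],[[-0.045,-0.017,0],[0,0,0],0.04],[[-0.045,-0.017,0],[0,0,0],0.04],[[-0.04,-0.015,0],[0,0,0],0.04],[[-0.04,-0.014,0],[0,0,0],0.04],[[-0.02,-0.007,0],[0,0,0],0.04],[[0,0,0],[0,0,0],0.04]]' && python3 -m inch '[[[0,0,0.02],[0,0,0],0.04],[[0,0,0.035],[0,0,0],0.04],[[0,0,0.03],[0,0,0],0.04],[[0,0,0.015],[0,0,0],0.04],[[0,0,0.008],[0,0,0],0.04],[[0,0,0.002],[0,0,0],0.04],[[0,0,0],[0,0,0],0.04]]'
python3 - <<'E'
from h import *
to(.6305,.241,.055,-98); p,d=capture('scene')
K,R,t=pose('scene'); cv2.imwrite('pics/s2.png',cv2.resize(p[200:330,300:480,::-1],(720,520),interpolation=cv2.INTER_CUBIC))
E
```

```text
clock: 5.28
eef_pos: [0.6294, 0.2429, 0.166]
eef_rot: [-0.002, -0.656, 0.755, 0.0]
ft_force: [0.1, -1.0, -0.8]
gripper_width: 0.549
finger_force: 10.0
clock: 6.15
eef_pos: [0.6303, 0.241, 0.0595]
eef_rot: [0.001, -0.655, 0.755, -0.0]
ft_force: [-0.5, 0.3, -1.1]
gripper_width: 0.541
finger_force: 10.0
t6.15 tcp [0.6303 0.241  0.0595] x-yaw -98.09 tilt [0.0015 0.0008] F [-0.5  0.3 -1.1] w 0.0471 ff 10.0
 shift(tool) [ 0.     -0.0002  0.0045] len 0.005
 turn(deg) [-0.08  0.06 -0.09]
```

View pics/s2.png

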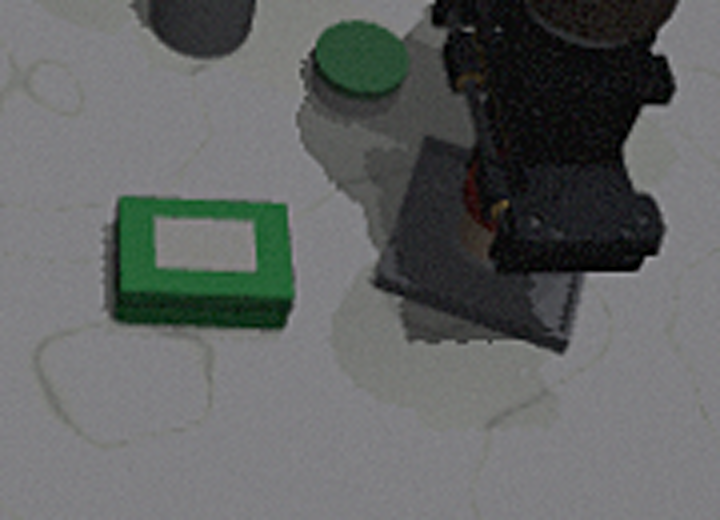

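The scene crop shows the pot near (490,235), inside the tray (corners about (430,140), (375,285), (565,350)). I'm lowering it the rest of the way and releasing.

```bash
python3 -m inch '[[[0,0,0.003],[0,0,0],0.04],[[0,0,0.001],[0,0,0],0.04],[[0,0,0],[0,0,0],0.04],[[0,0,0],[0,0,0],0.06],[[0,0,0],[0,0,0],0.075],[[0,0,0],[0,0,0],0.075]]' && python3 -m inch '[[[0,0,-0.02],[0,0,0],0.075],[[0,0,-0.04],[0,0,0],0.087],[[0,0,-0.04],[0,0,0],0.087],[[0,0,-0.02],[0,0,0],0.087],[[0,0,0],[0,0,0],0.087]]'
python3 - <<'E'
from h import *
plan(); K,R,t=pose('wrist'); p,d=capture('wrist'); np.savez('w2.npz',p=p,d=d,R=R,t=t)
cv2.imwrite('pics/w2.png',cv2.resize(p[:,:,::-1],(784,588)))
rects(p,K,R,t,'green',.038,V=25); rects(p,K,R,t,'red',.056,V=25)
to(.4625,-.084,.2)
E
```

```text
clock: 6.95
eef_pos: [0.6298, 0.2408, 0.0544]
eef_rot: [-0.0, -0.655, 0.755, -0.0]
ft_force: [1.2, -0.0, -0.5]
gripper_width: 0.797
finger_force: 0.0
clock: 7.58
eef_pos: [0.6306, 0.2412, 0.1766]
eef_rot: [0.002, -0.655, 0.755, -0.0]
ft_force: [0.2, -0.3, -0.9]
gripper_width: 0.997
finger_force: 0.0
t7.58 tcp [0.6306 0.2412 0.1766] x-yaw -98.09 tilt [0.0038 0.0023] F [ 0.2 -0.3 -0.9] w 0.0867 ff 0.0
green [408. 142.] xy 0.5059 0.2021 size mm [52.7, 56.2] axis -8.11
green [253.  35.] xy 0.6315 0.0946 size mm [53.4, 62.5] axis -11.47
red [486. 221.] xy 0.4408 0.2766 size mm [42.6, 90.0] axis -10.12
red [279. 206.] xy 0.6297 0.2402 size mm [45.6, 48.9] axis 81.95
t7.62 tcp [0.6297 0.2408 0.1747] x-yaw -98.11 tilt [0.0005 0.0009] F [ 0.1 -0.1 -0.8] w 0.0872 ff 0.0
 shift(tool) [ 0.3452  0.1197 -0.0257] len 0.366
```

View pics/w2.png

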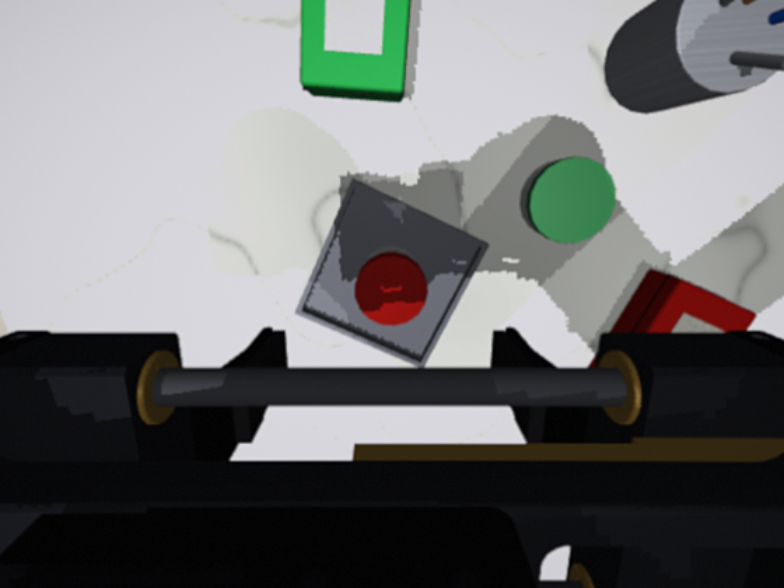

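The pot at (391,289) stands upright in the tray. Green's near end (row about 95) shows a seam and no latch. I'll look at green on the way back, once from above and once at its far end.

```bash
python3 -m inch '[[[0.03,-0.004,0],[0,0,0],0.087],[[0.05,-0.006,0],[0,0,0],0.087],[[0.05,-0.006,0],[0,0,0],0.087],[[0.03,-0.003,0],[0,0,0],0.087],[[0,0,0],[0,0,0],0.087],[[0,0,0],[0,0,0],0.087]]'
cat > shot.py <<'E'
from h import *
import sys
plan(); K,R,t=pose('wrist'); p,d=capture('wrist'); np.savez(sys.argv[1]+'.npz',p=p,d=d,R=R,t=t)
for c in sys.argv[2].split(','): rects(p,K,R,t,c,float(sys.argv[3]),V=25)
E
python3 shot.py w3 green .038
python3 -m inch '[[[0.035,-0.005,0],[0,0,0],0.087],[[0.045,-0.006,0],[0,0,0],0.087],[[0,0,0],[0,0,0],0.087]]'
python3 shot.py w4 green .038; python3 -c "
from h import *
to(.4625,-.16,.175)"
```

```text
clock: 8.38
eef_pos: [0.6257, 0.0799, 0.1733]
eef_rot: [-0.001, -0.655, 0.755, 0.0]
ft_force: [-0.3, 0.3, -0.5]
gripper_width: 1.001
finger_force: 0.0
t8.38 tcp [0.6257 0.0799 0.1733] x-yaw -98.10 tilt [-0.0018 -0.0004] F [-0.3  0.3 -0.5] w 0.0871 ff 0.0
green [275. 189.] xy 0.6262 0.0679 size mm [62.5, 94.9] axis 78.03
clock: 8.8
eef_pos: [0.6255, -0.0022, 0.174]
eef_rot: [-0.0, -0.655, 0.756, 0.0]
ft_force: [-0.2, 0.1, -0.4]
gripper_width: 1.001
finger_force: 0.0
t8.80 tcp [ 0.6255 -0.0022  0.174 ] x-yaw -98.21 tilt [-0.0009 -0.0002] F [-0.2  0.1 -0.4] w 0.0871 ff 0.0
green [285. 300.] xy 0.6334 0.1023 size mm [26.2, 61.9] axis -8.22
green [288. 239.] xy 0.6196 0.0359 size mm [49.0, 63.3] axis -9.23
t8.85 tcp [ 0.6257 -0.0011  0.1741] x-yaw -98.14 tilt [-0.0005  0.    ] F [ 0.1  0.6 -0.9] w 0.0868 ff 0.0
 shift(tool) [ 0.1804  0.139  -0.0008] len 0.228
```

```bash
python3 -m inch '[[[0.03,0.02,0],[0,0,0],0.087],[[0.05,0.04,0],[0,0,0],0.087],[[0.05,0.04,0],[0,0,0],0.087],[[0.05,0.039,0],[0,0,0],0.087],[[0,0,0],[0,0,0],0.087]]'
python3 shot.py w5 blue .038
python3 - <<'E'
from h import *
ims=[np.load(f)['p'][:,:,::-1] for f in('w2.npz','w4.npz','w5.npz')]
def c(im,y0,y1,x0=190,x1=360): return cv2.resize(im[y0:y1,x0:x1],(780,195),interpolation=cv2.INTER_CUBIC)
K,R,t=pose('wrist')
cv2.imwrite('pics/ends.png',np.vstack([c(ims[0],40,82),c(ims[1],195,238),c(ims[2],205,248)]))
to(.4625,-.084,.175,-98)
E
```

```text
clock: 9.48
eef_pos: [0.463, -0.1575, 0.1746]
eef_rot: [-0.0, -0.655, 0.756, 0.001]
ft_force: [-0.7, -0.4, 0.4]
gripper_width: 1.003
finger_force: 0.0
t9.47 tcp [ 0.463  -0.1575  0.1746] x-yaw -98.21 tilt [-0.0011  0.0005] F [-0.7 -0.4  0.4] w 0.0873 ff 0.0
blue [288. 301.] xy 0.4669 -0.0513 size mm [27.5, 61.9] axis -8.23
blue [288. 241.] xy 0.4577 -0.1174 size mm [46.9, 62.7] axis -8.22
t9.53 tcp [ 0.4651 -0.1568  0.1749] x-yaw -98.12 tilt [0.0009 0.0001] F [1.  0.5 0.3] w 0.0868 ff 0.0
 shift(tool) [-0.0717  0.0129 -0.0001] len 0.073
 turn(deg) [-0.05  0.01 -0.12]
```

View pics/ends.png

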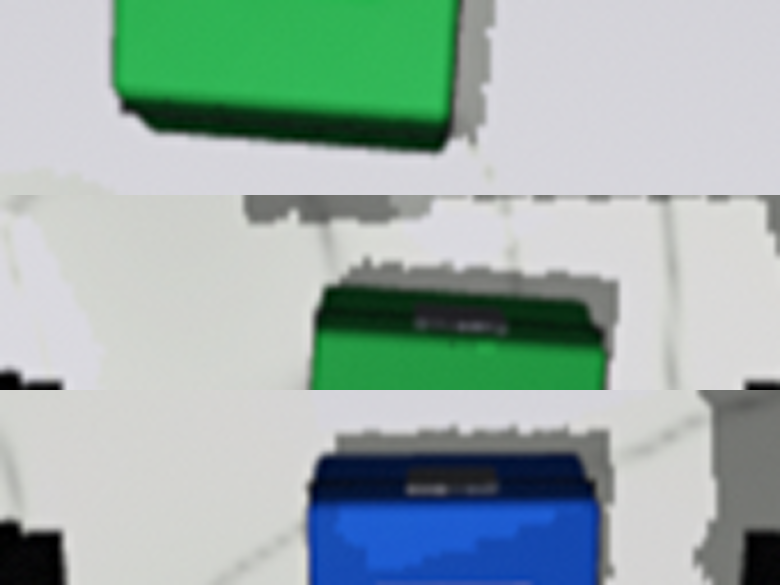

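Both green and blue have their latch on the -y end (middle and bottom crops, at (460,320) and (450,480)). Tool x points that way already, so I'm grasping blue as is.

```bash
python3 -m inch '[[[-0.0367,0.0065,0],[0,0,-0.4],0.087],[[-0.036,0.006,0.0],[0,0,0],0.087],[[0,0,0],[0,0,0],0.087],[[0,0,0],[0,0,0],0.087]]'; python3 shot.py w6 blue .038; python3 -c "
from h import *
to(.4626,-.0838,.03,-97.7)"
```

```text
clock: 10.02
eef_pos: [0.4642, -0.0821, 0.1746]
eef_rot: [0.0, -0.659, 0.752, -0.0]
ft_force: [0.2, -0.2, -0.2]
gripper_width: 1.001
finger_force: 0.0
t10.03 tcp [ 0.4642 -0.0821  0.1746] x-yaw -97.56 tilt [ 0.0005 -0.0001] F [ 0.2 -0.2 -0.2] w 0.0871 ff 0.0
blue [279. 199.] xy 0.4624 -0.0839 size mm [62.7, 95.8] axis 82.44
t10.07 tcp [ 0.4639 -0.0827  0.1745] x-yaw -97.63 tilt [ 0.0002 -0.0001] F [ 0.1 -0.6 -0.2] w 0.0869 ff 0.0
 shift(tool) [0.0013 0.0012 0.1445] len 0.145
 turn(deg) [-0.01 -0.    0.07]
```

```bash
python3 -m inch '[[[0.0013,0.0012,0.04],[0,0,0],0.087],[[0,0,0.045],[0,0,0],0.087],[[0,0,0.035],[0,0,0],0.087],[[0,0,0.016],[0,0,0],0.087],[[0,0,0.008],[0,0,0],0.087],[[0,0,0],[0,0,0],0.06],[[0,0,0],[0,0,0],0.055],[[0,0,0],[0,0,0],0.055],[[0,0,0],[0,0,0],0.055]]' 25; python3 -c "
from h import *
plan()"; python3 -m inch '[[[0,0,-0.01],[0,0,0],0.055],[[0,0,-0.03],[0,0,0],0.055],[[0,0,-0.04],[0,0,0],0.055],[[0,0,-0.04],[0,0,0],0.055],[[0,0,0],[0,0,0],0.055],[[0,0,0],[0,0,0],0.055]]'; python3 -c "
from h import *
to(.6262,.068,.15,-102)"
```

```text
clock: 11.2
eef_pos: [0.4623, -0.0843, 0.0313]
eef_rot: [0.001, -0.658, 0.753, -0.0]
ft_force: [-0.4, 0.4, 4.0]
gripper_width: 0.733
finger_force: 25.0
t11.20 tcp [ 0.4623 -0.0843  0.0313] x-yaw -97.68 tilt [0.0015 0.0001] F [-0.4  0.4  4. ] w 0.0638 ff 25.0
clock: 11.95
eef_pos: [0.4605, -0.0843, 0.1498]
eef_rot: [-0.001, -0.658, 0.753, 0.001]
ft_force: [0.6, -0.6, -3.7]
gripper_width: 0.734
finger_force: 25.0
t11.95 tcp [ 0.4605 -0.0843  0.1498] x-yaw -97.74 tilt [-0.0022  0.0005] F [ 0.6 -0.6 -3.7] w 0.0639 ff 25.0
 shift(tool) [-0.1733 -0.1437 -0.0005] len 0.225
 turn(deg) [0.13 0.01 4.26]
```

```bash
python3 -m inch '[[[-0.02,-0.0169,0],[0,0,0],0.055],[[-0.04,-0.033,0],[0,0,0],0.055],[[-0.043,-0.034,0],[0,0,0],0.055],[[-0.04,-0.033,0],[0,0,0],0.055],[[-0.02,-0.017,0],[0,0,0],0.055],[[-0.0096,-0.008,0],[0,0,2.1],0.055],[[0,0,0],[0,0,2.2],0.055],[[0,0,0],[0,0,0],0.055],[[0,0,0],[0,0,0],0.055]]'; python3 -c "
from h import *
to(.6262,.068,.0693,-102)
K,R,t=pose('scene');p,d=capture('scene');np.savez('s3.npz',p=p,d=d)
"
```

```text
clock: 13.08
eef_pos: [0.6253, 0.0678, 0.1493]
eef_rot: [-0.001, -0.63, 0.777, 0.0]
ft_force: [-0.2, 0.5, -3.3]
gripper_width: 0.736
finger_force: 25.0
t13.07 tcp [0.6253 0.0678 0.1493] x-yaw -101.96 tilt [-0.0019 -0.0007] F [-0.2  0.5 -3.3] w 0.0640 ff 25.0
 shift(tool) [-0.0004 -0.001   0.08  ] len 0.080
 turn(deg) [ 0.1  -0.06  0.04]
```

```bash
python3 -m inch '[[[0,-0.0005,0.03],[0,0,0],0.055],[[0,0,0.03],[0,0,0],0.055],[[0,0,0.01],[0,0,0],0.055],[[0,0,0.004],[0,0,0],0.055],[[0,0,0],[0,0,0],0.055],[[0,0,0],[0,0,0],0.055]]'; python3 - <<'E'
from h import *
S=[]
for i in range(3):
    to(.6262,.068,.0693,-102); p,d=capture('scene')
cv2.imwrite('pics/s4.png',cv2.resize(p[205:305,310:440,::-1],(780,600),interpolation=cv2.INTER_CUBIC))
E
```

```text
clock: 13.88
eef_pos: [0.6268, 0.0678, 0.0778]
eef_rot: [0.001, -0.629, 0.777, -0.0]
ft_force: [-0.4, -0.7, -3.4]
gripper_width: 0.733
finger_force: 25.0
t13.88 tcp [0.6268 0.0678 0.0778] x-yaw -101.98 tilt [0.0023 0.0006] F [-0.4 -0.7 -3.4] w 0.0638 ff 25.0
 shift(tool) [-0.0001  0.0007  0.0085] len 0.009
 turn(deg) [-0.12  0.06  0.02]
t13.93 tcp [0.6267 0.0677 0.0777] x-yaw -101.99 tilt [0.002  0.0006] F [ 0.   0.1 -3.3] w 0.0637 ff 25.0
 shift(tool) [-0.0001  0.0006  0.0084] len 0.008
 turn(deg) [-0.11  0.06  0.01]
t13.97 tcp [0.6266 0.0677 0.0775] x-yaw -101.99 tilt [0.0017 0.0005] F [ 0.2 -0.  -3.4] w 0.0636 ff 25.0
 shift(tool) [-0.0002  0.0004  0.0082] len 0.008
 turn(deg) [-0.09  0.05  0.01]
```

View pics/s4.png

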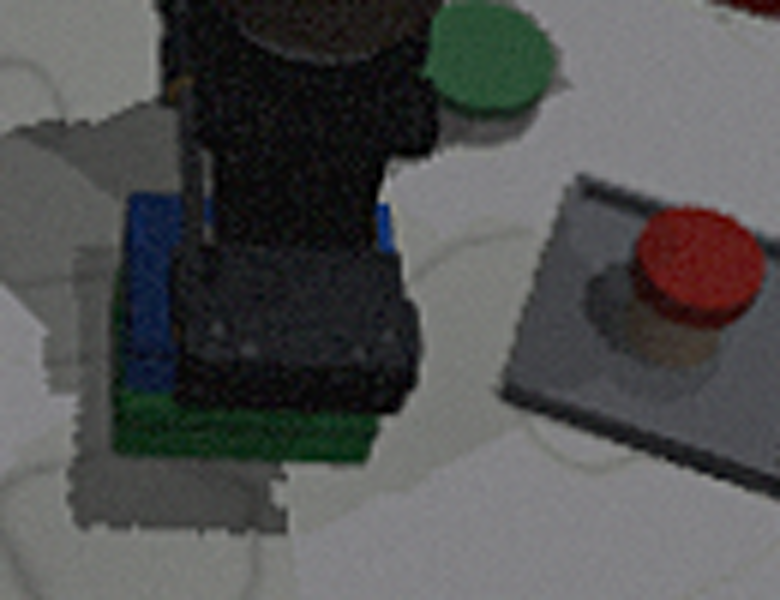

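Blue hovers aligned over green (edges at x≈125 and 385), and the pot stands upright at (690,290). I'm setting it down.

```bash
python3 -m inch '[[[0,0,0.004],[0,0,0],0.055],[[0,0,0.002],[0,0,0],0.055],[[0,0,0.001],[0,0,0],0.055],[[0,0,0],[0,0,0],0.055],[[0,0,0],[0,0,0],0.055]]'; python3 -c "
from h import *
plan()"
```

```text
clock: 14.65
eef_pos: [0.6261, 0.0676, 0.0695]
eef_rot: [0.0, -0.629, 0.777, -0.0]
ft_force: [-0.1, -0.1, -2.3]
gripper_width: 0.736
finger_force: 25.0
t14.65 tcp [0.6261 0.0676 0.0695] x-yaw -102.00 tilt [ 0.0001 -0.    ] F [-0.1 -0.1 -2.3] w 0.0641 ff 25.0
```

```bash
python3 -m inch '[[[0,0,0.0007],[0,0,0],0.055],[[0,0,0],[0,0,0],0.055],[[0,0,0],[0,0,0],0.068],[[0,0,0],[0,0,0],0.08],[[0,0,0],[0,0,0],0.087],[[0,0,-0.02],[0,0,0],0.087],[[0,0,-0.04],[0,0,0],0.087],[[0,0,-0.05],[0,0,0],0.087],[[0,0,0],[0,0,0],0.087],[[0,0,0],[0,0,0],0.087]]'; python3 shot.py w7 blue .076;  python3 -c "
from h import *
to(.4315,-.3172,.18,-163.3)"
```

```text
clock: 15.9
eef_pos: [0.6256, 0.0675, 0.1786]
eef_rot: [-0.0, -0.629, 0.777, 0.0]
ft_force: [0.4, 0.1, -1.4]
gripper_width: 1.002
finger_force: 0.0
t15.90 tcp [0.6256 0.0675 0.1786] x-yaw -102.02 tilt [-0.0004  0.0005] F [ 0.4  0.1 -1.4] w 0.0872 ff 0.0
blue [277. 209.] xy 0.6258 0.066 size mm [62.6, 94.3] axis 77.97
t15.95 tcp [0.6253 0.0674 0.1778] x-yaw -102.02 tilt [-0.0021 -0.0002] F [-0.1  0.  -0.2] w 0.0865 ff 0.0
 shift(tool) [ 0.4165  0.1095 -0.0018] len 0.431
 turn(deg) [ 0.08 -0.09 61.28]
```

```bash
python3 -m inch '[[[0.0465,0.0122,0],[0,0,0],0.087],[[0.0465,0.0122,0],[0,0,0],0.087],[[0.0465,0.0122,0],[0,0,0],0.087],[[0.0465,0.0122,0],[0,0,0],0.087],[[0.0465,0.0122,0],[0,0,0],0.087],[[0.0465,0.0122,0],[0,0,0],0.087],[[0.0465,0.0122,0],[0,0,0],0.087],[[0.0465,0.0122,0],[0,0,0],0.087],[[0.0445,0.0119,0],[0,0,0],0.087]]' >/dev/null; python3 -m inch '[[[0,0,0],[0,0,10.2],0.087],[[0,0,0],[0,0,10.2],0.087],[[0,0,0],[0,0,10.2],0.087],[[0,0,0],[0,0,10.2],0.087],[[0,0,0],[0,0,10.2],0.087],[[0,0,0],[0,0,10.2],0.087],[[0,0,0],[0,0,0],0.087],[[0,0,0],[0,0,0],0.087]]'; python3 shot.py w8 yellow .038;  python3 -c "
from h import *
to(.4315,-.3172,.03,-163.3)"
```

```text
clock: 18.08
eef_pos: [0.4321, -0.3169, 0.1781]
eef_rot: [-0.001, -0.147, 0.989, 0.0]
ft_force: [1.2, -0.1, -0.5]
gripper_width: 1.001
finger_force: 0.0
t18.07 tcp [ 0.4321 -0.3169  0.1781] x-yaw -163.05 tilt [-0.0014  0.0005] F [ 1.2 -0.1 -0.5] w 0.0871 ff 0.0
yellow [275. 198.] xy 0.4307 -0.3206 size mm [62.5, 95.8] axis 17.09
yellow [124. 103.] xy 0.387 -0.4816 size mm [102.4, 131.4] axis 4.48
yellow [279.  31.] xy 0.2844 -0.3593 size mm [48.3, 70.1] axis -33.86
t18.12 tcp [ 0.4321 -0.317   0.1783] x-yaw -163.08 tilt [-0.0011  0.0004] F [-0.5  0.3  0.2] w 0.0869 ff 0.0
 shift(tool) [ 5.000e-04 -1.000e-04  1.483e-01] len 0.148
 turn(deg) [ 0.04 -0.05  0.22]
```

```bash
python3 -m inch '[[[0.0024,-0.003,0.04],[0,0,-0.1],0.087],[[0,0,0.045],[0,0,0],0.087],[[0,0,0.038],[0,0,0],0.087],[[0,0,0.016],[0,0,0],0.087],[[0,0,0.009],[0,0,0],0.087],[[0,0,0],[0,0,0],0.06],[[0,0,0],[0,0,0],0.055],[[0,0,0],[0,0,0],0.055],[[0,0,0],[0,0,0],0.055]]' 25; python3 -c "
from h import *
plan()"; python3 -m inch '[[[0,0,-0.01],[0,0,0],0.055],[[0,0,-0.03],[0,0,0],0.055],[[0,0,-0.05],[0,0,0],0.055],[[0,0,-0.06],[0,0,0],0.055],[[0,0,0],[0,0,0],0.055],[[0,0,0],[0,0,0],0.055]]'; python3 -c "
from h import *
to(.6262,.0676,.18,-102)"
```

```text
clock: 19.25
eef_pos: [0.4314, -0.3207, 0.0318]
eef_rot: [0.001, -0.147, 0.989, -0.0]
ft_force: [-0.1, 1.0, 5.0]
gripper_width: 0.734
finger_force: 25.0
t19.25 tcp [ 0.4314 -0.3207  0.0318] x-yaw -163.08 tilt [ 0.0014 -0.0006] F [-0.1  1.   5. ] w 0.0638 ff 25.0
clock: 20.0
eef_pos: [0.4301, -0.3201, 0.1804]
eef_rot: [-0.0, -0.147, 0.989, 0.001]
ft_force: [-0.6, 0.2, -2.4]
gripper_width: 0.735
finger_force: 25.0
t20.00 tcp [ 0.4301 -0.3201  0.1804] x-yaw -163.14 tilt [-0.0007  0.0012] F [-0.6  0.2 -2.4] w 0.0640 ff 25.0
 shift(tool) [-0.3002  0.3142  0.0007] len 0.435
 turn(deg) [ 8.000e-02  2.000e-02 -6.114e+01]
```

```bash
python3 -m inch '[[[-0.015,0.0157,0],[0,0,0],0.055],[[-0.032,0.0335,0],[0,0,0],0.055],[[-0.035,0.0365,0],[0,0,0],0.055],[[-0.035,0.0365,0],[0,0,0],0.055],[[-0.035,0.0365,0],[0,0,0],0.055],[[-0.035,0.0365,0],[0,0,0],0.055],[[-0.035,0.0365,0],[0,0,0],0.055],[[-0.035,0.0365,0],[0,0,0],0.055],[[-0.03,0.0315,0],[0,0,0],0.055],[[-0.013,0.0145,0],[0,0,0],0.055]]' >/dev/null; python3 -m inch '[[[0,0,0],[0,0,-10.2],0.055],[[0,0,0],[0,0,-10.2],0.055],[[0,0,0],[0,0,-10.2],0.055],[[0,0,0],[0,0,-10.2],0.055],[[0,0,0],[0,0,-10.2],0.055],[[0,0,0],[0,0,-10.1],0.055],[[0,0,0],[0,0,0],0.055],[[0,0,0],[0,0,0],0.055]]';  python3 -c "
from h import *
to(.6260,.0676,.107,-102)"
```

```text
clock: 22.25
eef_pos: [0.6261, 0.0667, 0.1799]
eef_rot: [-0.001, -0.628, 0.778, 0.0]
ft_force: [-0.0, 0.4, -0.1]
gripper_width: 0.733
finger_force: 25.0
t22.25 tcp [0.6261 0.0667 0.1799] x-yaw -102.17 tilt [-0.0019 -0.0005] F [-0.   0.4 -0.1] w 0.0638 ff 25.0
 shift(tool) [-0.0009  0.0002  0.0729] len 0.073
 turn(deg) [ 0.1  -0.05 -0.17]
```

```bash
python3 -m inch '[[[-0.0009,0,0.03],[0,0,-0.2],0.055],[[0,0,0.025],[0,0,0],0.055],[[0,0,0.009],[0,0,0],0.055],[[0,0,0.004],[0,0,0],0.055],[[0,0,0],[0,0,0],0.055],[[0,0,0],[0,0,0],0.055],[[0,0,0],[0,0,0],0.055]]'; python3 -c "
from h import *
to(.6260,.0676,.1065,-102)
p,d=capture('scene')
cv2.imwrite('pics/s5.png',cv2.resize(p[195:295,310:440,::-1],(780,600),interpolation=cv2.INTER_CUBIC))
to(.6260,.0676,.1065,-102)"
```

```text
clock: 23.12
eef_pos: [0.6272, 0.0682, 0.1136]
eef_rot: [0.001, -0.631, 0.776, -0.0]
ft_force: [-0.3, -0.5, -1.9]
gripper_width: 0.736
finger_force: 25.0
t23.12 tcp [0.6272 0.0682 0.1136] x-yaw -101.80 tilt [0.0013 0.0004] F [-0.3 -0.5 -1.9] w 0.0640 ff 25.0
 shift(tool) [0.0008 0.001  0.0071] len 0.007
 turn(deg) [-0.07  0.04  0.2 ]
t23.18 tcp [0.6271 0.0681 0.1135] x-yaw -101.80 tilt [0.001  0.0003] F [-0.9 -0.5 -2.2] w 0.0636 ff 25.0
 shift(tool) [0.0008 0.0009 0.007 ] len 0.007
 turn(deg) [-0.05  0.03  0.2 ]
```

```bash
python3 -m inch '[[[0.0004,0.0003,0.003],[0,0,0.15],0.055],[[0,0,0.002],[0,0,0],0.055],[[0,0,0.001],[0,0,0],0.055],[[0,0,0],[0,0,0],0.055],[[0,0,0],[0,0,0],0.055]]'; python3 -c "
from h import *
to(.6260,.0676,.1065,-102)"
```

```text
clock: 23.8
eef_pos: [0.6265, 0.0677, 0.1079]
eef_rot: [0.0, -0.63, 0.777, -0.0]
ft_force: [-2.4, -0.2, 5.9]
gripper_width: 0.73
finger_force: 25.0
t23.80 tcp [0.6265 0.0677 0.1079] x-yaw -101.93 tilt [ 0.0004 -0.0002] F [-2.4 -0.2  5.9] w 0.0635 ff 25.0
 shift(tool) [0.0001 0.0004 0.0014] len 0.001
 turn(deg) [-0.02 -0.01  0.07]
```

Contact (force rose to +6 N). I'm releasing and lifting.

```bash
python3 -m inch '[[[0,0,0],[0,0,0],0.068],[[0,0,0],[0,0,0],0.08],[[0,0,0],[0,0,0],0.087],[[0,0,-0.02],[0,0,0],0.087],[[0,0,-0.04],[0,0,0],0.087],[[0,0,-0.05],[0,0,0],0.087],[[0,0,0],[0,0,0],0.087],[[0,0,0],[0,0,0],0.087]]'; python3 shot.py w9 yellow .114;  python3 -c "
from h import *
p,d=capture('top')
K,R,t=pose('top')
rects(p,K,R,t,'yellow',.114,mn=200)
rects(p,K,R,t,'red',.038,mn=200)
to(.4325,.3205,.21,-121.5)"
```

```text
clock: 24.8
eef_pos: [0.626, 0.0678, 0.2164]
eef_rot: [-0.0, -0.63, 0.777, 0.0]
ft_force: [-0.4, 0.8, -0.5]
gripper_width: 0.996
finger_force: 0.0
t24.80 tcp [0.626  0.0678 0.2164] x-yaw -101.97 tilt [-0.0007  0.0004] F [-0.4  0.8 -0.5] w 0.0866 ff 0.0
yellow [277. 208.] xy 0.626 0.0654 size mm [62.4, 96.0] axis 77.81
yellow [422. 238.] xy 0.3874 -0.464 size mm [81.0, 120.6] axis 4.6
yellow [530. 152.] xy 0.6285 -0.7698 size mm [32.6, 92.5] axis -67.24
t24.90 tcp [0.6257 0.0676 0.2152] x-yaw -101.96 tilt [-0.003  -0.0007] F [ 0.5  0.1 -0.9] w 0.0872 ff 0.0
 shift(tool) [-0.2074  0.2414  0.0056] len 0.318
 turn(deg) [ 0.14 -0.1  19.54]
```

```bash
python3 -c "
from h import *
to(.3935,.2565,.21,-121.5)" | sed -n 2p; python3 -m inch '[[[0,0,0],[0,0,9.8],0.087],[[0,0,0],[0,0,9.8],0.087],[[0,0,0],[0,0,0],0.087]]'; python3 -c "
from h import *
to(.3935,.2565,.20,-121.5)"
```

```text
shift(tool) [-0.1367  0.2663  0.0057] len 0.299
clock: 25.28
eef_pos: [0.626, 0.0676, 0.2153]
eef_rot: [-0.001, -0.489, 0.872, 0.0]
ft_force: [-0.1, -0.2, 0.0]
gripper_width: 0.999
finger_force: 0.0
t25.27 tcp [0.626  0.0676 0.2153] x-yaw -121.44 tilt [-0.0026 -0.0008] F [-0.1 -0.2  0. ] w 0.0869 ff 0.0
 shift(tool) [-0.0399  0.2968  0.0158] len 0.300
 turn(deg) [ 0.1  -0.12  0.06]
```

```bash
python3 -m inch '[[[-0.0057,0.0424,0],[0,0,0],0.087],[[-0.0057,0.0424,0],[0,0,0],0.087],[[-0.0057,0.0424,0],[0,0,0],0.087],[[-0.0057,0.0424,0],[0,0,0],0.087],[[-0.0057,0.0424,0],[0,0,0],0.087],[[-0.0057,0.0424,0],[0,0,0],0.087],[[-0.0057,0.0424,0.01],[0,0,0],0.087],[[0,0,0],[0,0,0],0.087],[[0,0,0],[0,0,0],0.087]]'; python3 shot.py w10 red .038
python3 - <<'E'
from h import *
im=np.load('w10.npz')['p'][:,:,::-1]; im2=np.load('w8.npz')['p'][:,:,::-1]
cv2.imwrite('pics/w10.png',np.vstack([cv2.resize(im[150:260,170:400],(780,373)),cv2.resize(np.load('scene0.npz')['p'][195:245,140:210,::-1],(280,200))[:, :].copy() if 0 else cv2.resize(im2[130:190,190:360],(780,220))]))
to(.4325,.3205,.2,-121.5)
E
```

```text
clock: 26.4
eef_pos: [0.3945, 0.2571, 0.2067]
eef_rot: [-0.0, -0.489, 0.872, -0.0]
ft_force: [0.3, 0.7, 1.1]
gripper_width: 1.0
finger_force: 0.0
t26.40 tcp [0.3945 0.2571 0.2067] x-yaw -121.41 tilt [-0.     -0.0005] F [0.3 0.7 1.1] w 0.0870 ff 0.0
red [281. 237.] xy 0.4166 0.2997 size mm [60.3, 62.8] axis -31.4
t26.45 tcp [0.3948 0.2569 0.2068] x-yaw -121.49 tilt [ 0.0001 -0.0003] F [ 0.9  0.4 -0.3] w 0.0868 ff 0.0
 shift(tool) [-0.074   0.0011  0.0068] len 0.074
 turn(deg) [-0.01 -0.01  0.01]
```

View pics/w10.png

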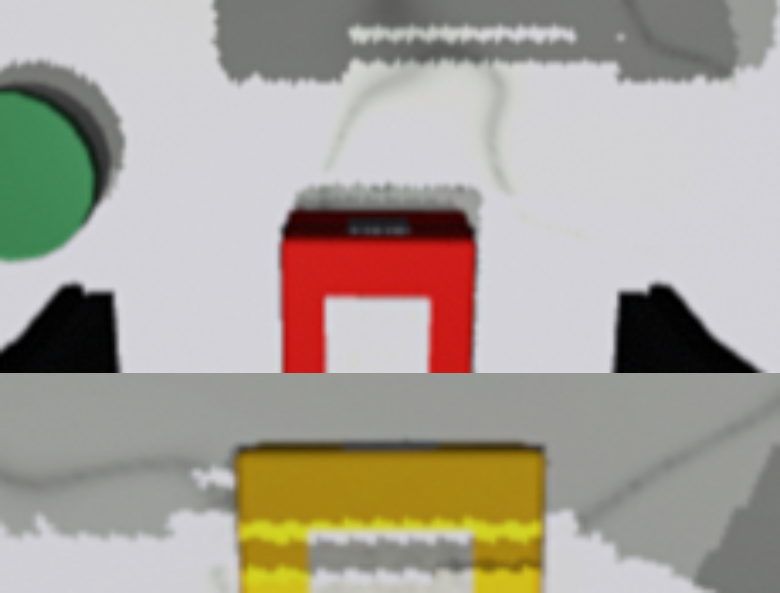

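Red's latch is on the tool +x end (380,228). Yellow's earlier view also shows its latch on the tool +x end (390,446). All four orientations agree, so I'm moving over red.

```bash
python3 -m inch '[[[-0.037,0.0006,0.015],[0,0,0],0.087],[[-0.037,0.0005,0.015],[0,0,0],0.087],[[0,0,0],[0,0,0],0.087],[[0,0,0],[0,0,0],0.087]]'; python3 shot.py w11 red .038; python3 -c "
from h import *
to(.4325,.3205,.031,-121.5)"
```

```text
clock: 26.95
eef_pos: [0.4325, 0.3198, 0.1765]
eef_rot: [-0.001, -0.488, 0.873, -0.0]
ft_force: [-0.0, -0.1, 0.0]
gripper_width: 0.998
finger_force: 0.0
t26.95 tcp [0.4325 0.3198 0.1765] x-yaw -121.60 tilt [-0.0007 -0.001 ] F [-0.  -0.1  0. ] w 0.0868 ff 0.0
red [ 59. 230.] xy 0.6305 0.2283 size mm [19.8, 55.4] axis -31.69
red [281. 201.] xy 0.43 0.3212 size mm [62.6, 95.7] axis 58.4
t27.00 tcp [0.4324 0.3197 0.177 ] x-yaw -121.60 tilt [-0.0002 -0.0003] F [-0.2  0.1 -0.5] w 0.0872 ff 0.0
 shift(tool) [-0.0008  0.0003  0.146 ] len 0.146
 turn(deg) [ 0.   -0.02 -0.1 ]
```

```bash
python3 -m inch '[[[0,0.0028,0.04],[0,0,0],0.087],[[0,0,0.045],[0,0,0],0.087],[[0,0,0.036],[0,0,0],0.087],[[0,0,0.016],[0,0,0],0.087],[[0,0,0.008],[0,0,0],0.087],[[0,0,0],[0,0,0],0.06],[[0,0,0],[0,0,0],0.055],[[0,0,0],[0,0,0],0.055],[[0,0,0],[0,0,0],0.055]]' 25; python3 -c "
from h import *
plan()"; python3 -m inch '[[[0,0,-0.01],[0,0,0],0.055],[[0,0,-0.03],[0,0,0],0.055],[[0,0,-0.05],[0,0,0],0.055],[[0,0,-0.06],[0,0,0],0.055],[[0,0,-0.04],[0,0,0],0.055],[[0,0,0],[0,0,0],0.055],[[0,0,0],[0,0,0],0.055]]'; python3 -c "
from h import *
to(.6260,.0674,.22,-102)"
```

```text
clock: 28.12
eef_pos: [0.4301, 0.3226, 0.0328]
eef_rot: [0.001, -0.488, 0.873, 0.0]
ft_force: [-0.8, 0.0, 4.4]
gripper_width: 0.73
finger_force: 25.0
t28.12 tcp [0.4301 0.3226 0.0328] x-yaw -121.53 tilt [0.0011 0.0012] F [-0.8  0.   4.4] w 0.0635 ff 25.0
clock: 29.0
eef_pos: [0.4289, 0.3214, 0.2209]
eef_rot: [-0.001, -0.488, 0.873, -0.0]
ft_force: [-0.4, -1.1, -2.6]
gripper_width: 0.73
finger_force: 25.0
t29.00 tcp [0.4289 0.3214 0.2209] x-yaw -121.58 tilt [-0.002  -0.0012] F [-0.4 -1.1 -2.6] w 0.0635 ff 25.0
 shift(tool) [ 0.1132 -0.3009  0.0008] len 0.321
 turn(deg) [  0.08  -0.1  -19.58]
```

```bash
python3 -m inch '[[[0.006,-0.016,0],[0,0,0],0.055],[[0.013,-0.0345,0],[0,0,0],0.055],[[0.0165,-0.044,0],[0,0,0],0.055],[[0.0165,-0.044,0],[0,0,0],0.055],[[0.0165,-0.044,0],[0,0,0],0.055],[[0.0165,-0.044,0],[0,0,0],0.055],[[0.0155,-0.041,0],[0,0,0],0.055],[[0.0125,-0.0335,0],[0,0,0],0.055]]' >/dev/null; python3 -m inch '[[[0,0,0],[0,0,-9.8],0.055],[[0,0,0],[0,0,-9.8],0.055],[[0,0,0],[0,0,0],0.055],[[0,0,0],[0,0,0],0.055],[[0,0,0],[0,0,0],0.055]]';  python3 -c "
from h import *
to(.6260,.0678,.1455,-102)"
```

```text
clock: 30.62
eef_pos: [0.627, 0.0683, 0.2215]
eef_rot: [-0.0, -0.629, 0.777, 0.0]
ft_force: [0.4, 0.0, -1.7]
gripper_width: 0.737
finger_force: 25.0
t30.62 tcp [0.627  0.0683 0.2215] x-yaw -102.02 tilt [-0.0007 -0.0003] F [ 0.4  0.  -1.7] w 0.0641 ff 25.0
 shift(tool) [0.0007 0.0009 0.076 ] len 0.076
 turn(deg) [ 0.04 -0.02 -0.02]
```

```bash
python3 -m inch '[[[0.0004,0.0006,0.03],[0,0,0],0.055],[[0,0,0.025],[0,0,0],0.055],[[0,0,0.01],[0,0,0],0.055],[[0,0,0.004],[0,0,0],0.055],[[0,0,0],[0,0,0],0.055],[[0,0,0],[0,0,0],0.055],[[0,0,0],[0,0,0],0.055],[[0,0,0],[0,0,0],0.055]]';  python3 -c "
from h import *
to(.6260,.0678,.1455,-102)"
```

```text
clock: 31.62
eef_pos: [0.6266, 0.0681, 0.1533]
eef_rot: [0.0, -0.63, 0.777, -0.0]
ft_force: [0.9, 0.6, -2.6]
gripper_width: 0.731
finger_force: 25.0
t31.62 tcp [0.6266 0.0681 0.1533] x-yaw -101.95 tilt [0.0007 0.0003] F [ 0.9  0.6 -2.6] w 0.0636 ff 25.0
 shift(tool) [0.0005 0.0006 0.0078] len 0.008
 turn(deg) [-0.03  0.02  0.05]
```

```bash
python3 -m inch '[[[0.0002,0.0003,0.003],[0,0,0],0.055],[[0,0,0.002],[0,0,0],0.055],[[0,0,0.001],[0,0,0],0.055],[[0,0,0],[0,0,0],0.055],[[0,0,0],[0,0,0],0.055]]';  python3 -c "
from h import *
to(.6260,.0678,.1455,-102)"
```

```text
clock: 32.25
eef_pos: [0.6262, 0.0679, 0.1469]
eef_rot: [0.0, -0.63, 0.777, -0.0]
ft_force: [-0.6, -0.4, 0.2]
gripper_width: 0.734
finger_force: 25.0
t32.25 tcp [0.6262 0.0679 0.1469] x-yaw -101.95 tilt [0.0001 0.    ] F [-0.6 -0.4  0.2] w 0.0639 ff 25.0
 shift(tool) [0.0002 0.0001 0.0014] len 0.001
 turn(deg) [-0.    0.    0.05]
```

```bash
python3 -m inch '[[[0,0,0.0007],[0,0,0],0.055],[[0,0,0],[0,0,0],0.055],[[0,0,0],[0,0,0],0.068],[[0,0,0],[0,0,0],0.08],[[0,0,0],[0,0,0],0.087],[[0,0,-0.02],[0,0,0],0.087],[[0,0,-0.04],[0,0,0],0.087],[[0,0,-0.05],[0,0,0],0.087],[[0,0,0],[0,0,0],0.087],[[0,0,0],[0,0,0],0.087]]'; python3 shot.py w12 red .152; python3 -m inch '[[[0,0.05,0],[0,0,0],0.087],[[0,0.06,0],[0,0,0],0.087],[[0,0.06,0],[0,0,0],0.087],[[0,0.05,0],[0,0,0],0.087],[[0,0,0],[0,0,0],0.087],[[0,0,0],[0,0,0],0.087]]'
python3 - <<'E'
from h import *
p,d=capture('scene'); np.savez('s6.npz',p=p,d=d)
cv2.imwrite('pics/s6.png',cv2.resize(p[185:310,300:460,::-1],(768,600),interpolation=cv2.INTER_CUBIC))
K,R,t=pose('top');p,d=capture('top'); np.savez('t6.npz',p=p,d=d)
rects(p,K,R,t,'red',.152,mn=200)
E
```

```text
clock: 33.5
eef_pos: [0.6258, 0.068, 0.2556]
eef_rot: [-0.0, -0.63, 0.777, 0.0]
ft_force: [-0.0, -0.4, 0.6]
gripper_width: 0.999
finger_force: 0.0
t33.50 tcp [0.6258 0.068  0.2556] x-yaw -101.97 tilt [-0.0007  0.0005] F [-0.  -0.4  0.6] w 0.0870 ff 0.0
red [301. 308.] xy 0.6224 0.1603 size mm [22.3, 33.0] axis -11.95
red [277. 208.] xy 0.626 0.0663 size mm [62.4, 95.8] axis 77.78
clock: 34.3
eef_pos: [0.411, 0.1136, 0.2557]
eef_rot: [-0.0, -0.63, 0.777, -0.0]
ft_force: [1.1, 0.0, -0.1]
gripper_width: 1.004
finger_force: 0.0
red [229. 150.] xy 0.6263 0.0683 size mm [63.4, 95.4] axis 77.81
```

View pics/s6.png

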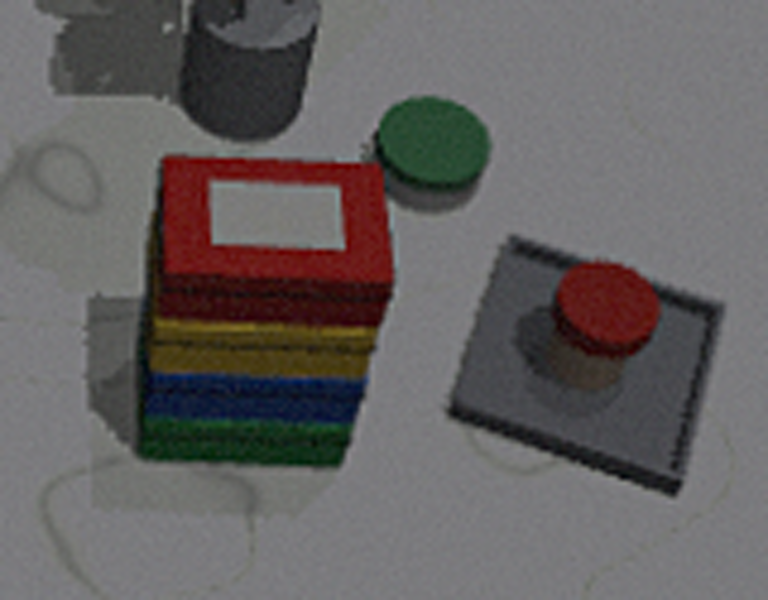

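The column is flush and straight (edges at x≈150–390) and the pot stands upright in the tray at (605,310). The arm is clear of everything.

```bash
python3 -c "
from workcell import *
print(finish_job())"
```

```text
the job is handed in; nothing more can be done
None
```

I handed the job in at about 34 s: the pot stands upright in the tray, and blue, yellow and red are stacked on the green case, latches at the same end, with edges aligned to about 2 mm by the camera measurements.

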